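# Open the filter of a washing-machine drain pump held in a bench cradle

### The arm

A 7-joint arm with a two-finger parallel gripper is mounted at the origin on a cart in front of the work surface, level with it; the furniture and walls round the work are solid. World frame = base frame: x ahead of the robot, y to its left, z up, the work surface at z = 0. Lengths are in m, angles in rad, forces in N, time in s.
With the tool pointing down it reaches from about 0.35 to 0.9 m from the base axis. Payload 8.1 kg.
Tool frame: the origin (TCP) lies on the front face of the gripper's body, between the roots of the fingers; the fingertips stand 66 mm ahead of it and the grasp point (between the pads) lies 47 mm ahead of it (arm.finger_overhang is the distance from the TCP to the fingertips, in m); z points along the fingers, y is the line along which they close (so a half turn about z gives the same grasp; the last joint's range is limited). The gripper opens to 92 mm and grips with 3 to 60 N. Pads are 19 mm wide; open, the fingers measure 130 mm over their backs; the gripper's body (75 mm by 190 mm) begins 47 mm behind the grasp point.
Start: joints at [-1.451, 0.434, 0.025, 1.573, -0.012, 1.134, -0.075], TCP at [0.138, 0.61, 0.292] pointing down, gripper open.
Joint ranges: [-2.62, 2.62], [-0.44, 2.09], [-1.27, 1.32], [0.08, 2.57], [-1.32, 4.46], [0.12, 2], [-2.74, 2.74]. Speed limits (rad/s): [2.22, 2.22, 3.01, 3.01, 3.14, 3.14, 3.14].

### API

Orientations are given as a rotation vector (axis times angle).
In Python, from cell import readout, cams, workorder, spotter, arm gives the robot as it stands.
- The arm moves only by the shell command python3 -m creep 'ROWS' [FORCE]. ROWS is 1 to 10 rows, parted by a bar, with the numbers parted by commas; each row has 5 numbers: dx, dy, dz in shares of the most that a row can go, 1 being 50 mm, then a turn about the tool's z in shares of 360 degrees (1.0 is 360 degrees), then the opening from 0.0 (shut) to 1.0 (fully open); each row shifts and turns the commanded pose from where the row before left it, along the tool's axes as they then stand; what a row does not reach is not made up. A row lasts 1/10 s, in which the tool goes at most 0.05 m and 0.15 rad, less where a joint would pass 70% of its speed; a pose out of reach is approached as far as the arm can. The fingers move at their own pace and stop on an object; FORCE is the grip in N (left out, the last holds). Time passes only in rows, so rows that do not move let the fingers close. It prints the time, the measured TCP pose, the force, the opening and the grip force at its end. A shift or turn number past 1, either way, is cut back to 1. Input that does not fit is refused with a message, and nothing moves.
- readout.observe(): the state, without advancing time (a new reading comes with each control period).
- cams.get_image(name): name is "scene" or "top" or "wrist"; returns a dict with "image" (480x640x3 uint8, blue, green, red), "fx", "fy", "cx", "cy" (pixels), "distortion" ([k1, k2, p1, p2, k3] as OpenCV has them; the pictures are not rectified), "cam_to_world" (4x4, takes a point from camera to world coordinates); the wrist camera has in their place "mount" (4x4, takes a point from camera to tool coordinates, whose origin is the TCP and whose axes are the flange's). Camera axes: x right, y down, z forward; pixel columns grow to the right and rows downward; lengths in m; the calibration is good to about 2 mm. A picture is of the moment at which its call begins: read the wrist's pose just before it. There is no depth.
- workorder.sign_off(): hands the job in; it is judged then, once.
Trained networks look in a picture, given as the dict that the camera call returned (one of the last four; its "shot" number tells which), for a name from the list of things; names that differ only in an ending like _2 or _b are one class to them, and where a whole thing is asked for, a point or a joint stands for the part that bears it (a point fixed in the world has none). Each returns a list of dicts, best first, with "score" (0 to 1); they miss things now and then, are a little off and sometimes report something else, mostly with a low value. They report only what shows in the picture. A call takes as long as a camera call. They do not tell look-alikes from the thing itself.
- spotter.boxes_of(picture, name): "centre" ([x, y, z] in m, in the coordinates of the camera as it stood for that picture, good to about 4 mm: the middle of the surface that is visible of it).
The state is a dict: "clock": time; "joints": joint angles; "dq": joint speeds; "joint_efforts": joint torques, N m; "position": TCP position; "ee_rot": TCP orientation; "force": force on the tool from outside, world axes, zero at the start; "ft_torque": the same for the moment, N m; "width": opening from 0.0 (shut) to 1.0 (fully open); "gripper_force": force on a finger pad.
Only numpy, scipy, OpenCV 4.12 (cv2) and the standard library are available. Lean on these libraries where they do the work, as an engineer would, in place of code of your own. Each camera call takes 0.05 s, during which the arm holds its last target. There are 200 camera calls.

### The job

The drain pump on the worktop has to be opened: slide it, standing on its foot, into the open end of the bench cradle and push it fully home against the stop, so that it cannot turn. Its filter cap is a twist-lock cap that may unlock clockwise or anticlockwise and nothing on it shows which: feel out which way it goes without forcing it, turn it that way, and lift the filter straight out. Finish while holding the filter by its bar, upright and still, well clear above the pump, with the pump still in the cradle and the other things on the worktop left where they are.

Things in the scene. Friction and masses are not known exactly. Their poses are not given: they have to be found in the camera images.
- pump: grey drain pump, loose, about 0.9 kg, filter cap on top. Origin: centre of its foot's underside, z up. Foot 100 (x) by 110 (y) by 12 mm; round housing 89 mm across; open neck ends 82 mm up. +y: outlet spout; +x: inlet stub, 34 mm diameter, to x = 68 mm, axis 46 mm up; -x: steel motor, 41 mm diameter, to x = -88 mm, axis 44 mm up, plug on it to 79 mm. Inlet and motor pass above the cradle's rails.
- spout (a point): point on the axis of the pump's straight round outlet spout, at (0, 85, 44) mm in the pump's frame: a good place to grip it from above, fingers closing along the pump's x. The spout is 24 mm in diameter and runs level along the pump's +y from y = 48 to 105 mm. Its end has two barbs of 27 mm diameter.
- cap: white filter cap, loose, 0.12 kg, locked in the pump's neck at the start, axes parallel to the pump's (up to 0.1 rad of play). Origin: centre of the underside of its lint cage, z up, 24 mm above the pump's origin when seated. Cage 52 mm across, 58 mm long, with two lugs to 33 mm radius below ledges in the neck; above it a flange 82 mm across, 8 mm thick, that lies on the neck; then the bar grip.
- bar (a point): centre of the top of the cap's bar grip: 12 mm wide (cap x), 52 mm long (cap y), 24 mm high above the flange; 90 mm above the cap's origin, 114 mm above the worktop when seated. Grip it across its width, fingertips just above the flange (its top is 90 mm up), and turn about the vertical. The unlocking way, clockwise in some starts and anticlockwise in others, cannot be seen.
- neck (a point): centre of the pump's neck rim, 82 mm above the pump's origin. The unlocking way the cap turns easily, without rising, and comes free to lift at 0.93 to 1.2 rad between cap and pump axes (best 1.06; end stop about 1.27). The other way it meets a hard stop after 0.05 to 0.3 rad: felt as a turning moment, or seen as the bar not following. A moment of 0.35 N m tells it; stay below 1 N m.
- cradle: holding cradle fixed to the worktop by suction feet: U-shaped aluminium frame without floor, rails 18 mm high, 103 mm apart inside. Origin: on the worktop, where the pump's origin is when it is home (foot against two rubber stop pads at y = -55 mm), pump and cradle axes parallel. Feet reach y = -144 mm, x = +-82 mm.
- mouth (a point): middle of the cradle's open end, on the worktop, 66 mm from the cradle's origin along its +y. Over the last 40 mm the rails flare, 112 to 128 mm apart at the tips. The pump goes in along the cradle's -y, spout trailing, with 1.7 mm of play on each side; sliding it takes 5 to 12 N.
- screwdriver: screwdriver, 200 mm long, black handle, lying behind the work; bystander
- seal_ring: spare black rubber ring, 68 mm across, 6 mm thick, lying behind the work; bystander
- polish_pot: low round pot, 69 mm across, 41 mm high; bystander
- tape_roll: roll of tape lying flat, 96 mm across, 25 mm high; bystander at the left
- button_jar: small jar, 44 mm across, 105 mm high; bystander at the left
- scrub_brush: wooden scrubbing brush, 154 x 61 x 46 mm; bystander at the back left
- measuring_jug: clear measuring jug, 120 x 169 mm, 135 mm high; bystander at the back
There are look-alikes about, which are no part of the job. What is shaped like the cap but orange or red is not meant.

How it is judged:
On the way, in this order (a step that is already met when the one before it is completed fails the run):
1. the pump stands fully home in the cradle, with its cap still on (y of pump in the frame of cradle between -0.004 and 0.004 m and x of pump in the frame of cradle between -0.004 and 0.004 m and angle between the y axis of pump and the y axis of cradle, either way round below 0.06 rad and height (world z) of pump below 0.006 m and angle between pump's own z axis and vertical below 0.05 rad and z of cap in the frame of pump below 0.03 m), for 0.2 s.
2. the filter has come out of the neck while the pump stays in the cradle (y of pump in the frame of cradle between -0.004 and 0.012 m and x of pump in the frame of cradle between -0.004 and 0.004 m and angle between the y axis of pump and the y axis of cradle, either way round below 0.06 rad and height (world z) of pump below 0.006 m and angle between pump's own z axis and vertical below 0.05 rad and z of cap in the frame of pump above 0.09 m), for 0.2 s.
At the end, for the whole second after the job is handed in: Pump still in the cradle: within 4 mm across it and 12 mm of the stop, axes within 0.06 rad, standing on the worktop. Filter cap gripped (over 2 N), upright within 0.3 rad, still, not touching the pump, its cage's underside over 112 mm above the worktop (30 mm above the neck) (y of pump in the frame of cradle between -0.004 and 0.012 m and x of pump in the frame of cradle between -0.004 and 0.004 m and angle between the y axis of pump and the y axis of cradle, either way round below 0.06 rad and height (world z) of pump below 0.006 m and angle between pump's own z axis and vertical below 0.05 rad and height (world z) of cap above 0.112 m and angle between cap's own z axis and vertical below 0.3 rad and contact force between the fingers and cap above 2 N and contact force between cap and pump below 0.1 N and linear speed of each of cap, pump below 0.03 m/s); the arm keeps its last pose, push and grip.
It fails at once if the cap is forced: pressed or twisted hard against the pump (contact force between cap and pump above 150 N).
It fails at once if the pump is lifted or tipped (height (world z) of pump above 0.03 m or angle between pump's own z axis and vertical above 0.3 rad).
It fails at once if another thing on the worktop is shoved away or knocked over (distance of any of screwdriver, seal_ring, polish_pot, tape_roll, button_jar, scrub_brush, measuring_jug from where it was at the start of the episode above 0.03 m or angle between any of button_jar, measuring_jug, polish_pot's own z axis and vertical above 0.5 rad).
It also fails if it takes over 72 s, if anything falls off the work surface, if the arm or the gripper's body presses on something with over 40 N, if the wrist force passes 120 N, or if a joint passes its speed limit or range.

## Working session

There is one attempt and no reset: what is moved stays moved. The work goes in short steps, Python scripts to look and compute and a shell command to move; the robot and the scene stay as the last step left them, time stands still between calls to the robot, and variables do not carry over. Pictures are saved under pics/ and viewed, at most 12 in all, crops included, and the job is handed in when it is done.

```bash
ls; mkdir -p pics
cat > h.py <<'E'
import numpy as np,cv2
from cell import readout,cams,workorder,spotter,arm
from scipy.spatial.transform import Rotation as R
def T():
    s=readout.observe();M=np.eye(4);M[:3,:3]=R.from_rotvec(s["ee_rot"]).as_matrix();M[:3,3]=s["position"];return M
def shot(n):
    t=T();p=cams.get_image(n)
    p["W"]=np.array(p["cam_to_world"]) if "cam_to_world" in p else t@np.array(p["mount"])
    return p
def find(p,name,k=3):
    return [(round(d["score"],2),(p["W"]@np.r_[d["centre"],1])[:3].round(4).tolist(),proj(p,(p["W"]@np.r_[d["centre"],1])[:3])) for d in spotter.boxes_of(p,name)[:k]]
def K(p): return np.array([[p["fx"],0,p["cx"]],[0,p["fy"],p["cy"]],[0,0,1.]])
def proj(p,X):
    V=np.linalg.inv(p["W"]);r,_=cv2.Rodrigues(V[:3,:3])
    return cv2.projectPoints(np.array(X,float).reshape(1,3),r,V[:3,3],K(p),np.array(p["distortion"]))[0].ravel().round(0).tolist()
def onz(p,uv,z):
    u=cv2.undistortPoints(np.array(uv,float).reshape(-1,1,2),K(p),np.array(p["distortion"])).reshape(-1,2)
    d=np.c_[u,np.ones(len(u))]@p["W"][:3,:3].T;o=p["W"][:3,3]
    return (o+d*((z-o[2])/d[:,2])[:,None]).round(4)
E
python3 - <<'E'
from h import *
s=readout.observe();print(s["position"],s["ee_rot"],arm.finger_overhang)
for c in("scene","top"):
    p=shot(c);cv2.imwrite(f"pics/{c}0.png",p["image"]);print(c,p["W"].round(3).tolist())
    for n in("pump","spout","cap","bar","cradle","polish_pot","tape_roll","button_jar","scrub_brush","measuring_jug","screwdriver","seal_ring"):print(n,find(p,n))
E
```

```text
pics
[0.13805383 0.60914215 0.29144384] [-3.49331357e-01 -3.12206896e+00  2.45110052e-03] 0.0655
scene [[0.781, -0.481, 0.398, 0.043], [-0.624, -0.589, 0.513, -0.345], [-0.012, -0.65, -0.76, 1.071], [0.0, 0.0, 0.0, 1.0]]
pump [(0.81, [0.4314, 0.1892, 0.0464], [311.0, 305.0])]
spout [(0.61, [0.4291, 0.1909, 0.0441], [310.0, 306.0])]
cap [(0.94, [0.4692, 0.3847, 0.0645], [278.0, 249.0]), (0.85, [0.4493, 0.2128, 0.0924], [310.0, 286.0]), (0.7, [0.4981, 0.6682, 0.0661], [234.0, 191.0])]
bar [(0.95, [0.4678, 0.3883, 0.0638], [277.0, 249.0]), (0.81, [0.457, 0.2112, 0.0931], [313.0, 285.0]), (0.69, [0.502, 0.6644, 0.0652], [235.0, 191.0])]
cradle [(0.62, [0.4735, -0.1782, 0.0167], [425.0, 409.0])]
polish_pot [(0.8, [0.6641, -0.0314, 0.0384], [435.0, 315.0])]
tape_roll [(0.86, [0.3949, 0.5461, 0.0211], [228.0, 238.0])]
button_jar [(0.75, [0.54, 0.537, 0.068], [268.0, 207.0])]
scrub_brush [(0.76, [0.6358, 0.4296, 0.046], [315.0, 218.0]), (0.73, [0.7253, 0.2552, 0.0835], [377.0, 228.0])]
measuring_jug [(0.47, [0.432, 0.1892, 0.0465], [311.0, 305.0])]
screwdriver [(0.81, [0.627, 0.0803, 0.0189]
[... 415 characters left out ...]
(0.59, [0.4721, 0.3978, 0.0674], [280.0, 278.0])]
bar [(0.72, [0.4738, 0.3986, 0.0686], [280.0, 277.0]), (0.65, [0.5125, 0.682, 0.0636], [176.0, 261.0]), (0.64, [0.4588, 0.2198, 0.0906], [348.0, 283.0])]
cradle [(0.84, [0.4904, -0.1757, 0.016], [489.0, 274.0])]
polish_pot [(0.86, [0.6737, -0.0233, 0.0406], [436.0, 206.0])]
tape_roll []
button_jar [(0.86, [0.5538, 0.5455, 0.1051], [223.0, 245.0])]
scrub_brush [(0.81, [0.6391, 0.4397, 0.0482], [267.0, 217.0])]
measuring_jug [(0.59, [0.679, 0.2743, 0.0885], [328.0, 200.0])]
screwdriver [(0.66, [0.6294, 0.0847, 0.0213], [396.0, 223.0]), (0.65, [0.4909, -0.1706, 0.0182], [487.0, 273.0])]
seal_ring [(0.59, [0.6854, 0.1148, 0.003], [384.0, 204.0])]
```

View pics/scene0.png

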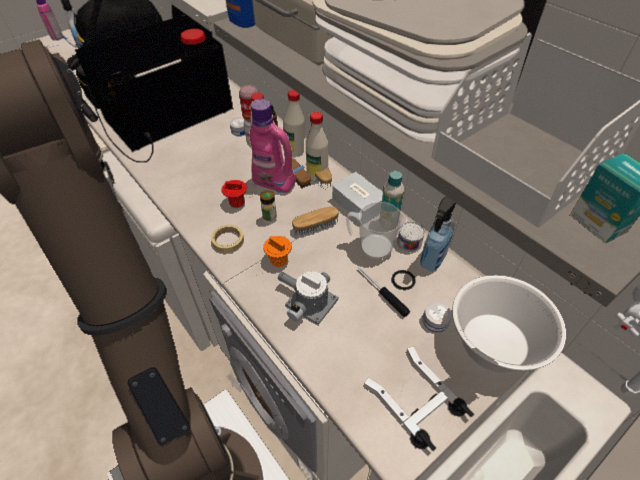

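View pics/top0.png

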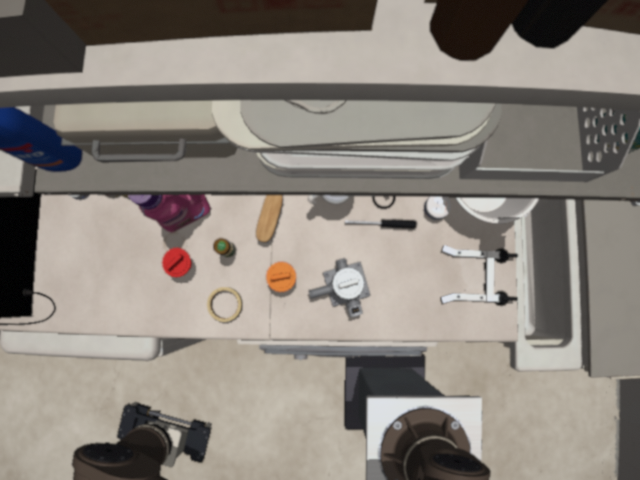

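The white cap on the pump (scene 310,286; top 348,283) is the one I want. The look-alikes are the orange cap (scene 278,249) and the red one (234,191). The cradle opens to the left (world +y). I'll check with a close crop.

Run:
```python
from h import *
p=shot("top")
a=cv2.resize(p["image"][240:325,300:390],None,fx=4,fy=4,interpolation=2)
b=cv2.resize(p["image"][235:320,430:520],None,fx=4,fy=4,interpolation=2)
cv2.imwrite("pics/crop1.png",np.hstack([a,b]))
print(T().round(3)); print(np.array(cams.get_image("wrist")["mount"]).round(3))
```

```text
[[-0.975  0.221  0.     0.138]
 [ 0.221  0.975  0.     0.61 ]
 [-0.     0.    -1.     0.292]
 [ 0.     0.     0.     1.   ]]
[[ 0.001 -0.963 -0.271  0.073]
 [ 1.     0.001 -0.001  0.   ]
 [ 0.001 -0.271  0.963 -0.091]
 [ 0.     0.     0.     1.   ]]
```

View pics/crop1.png

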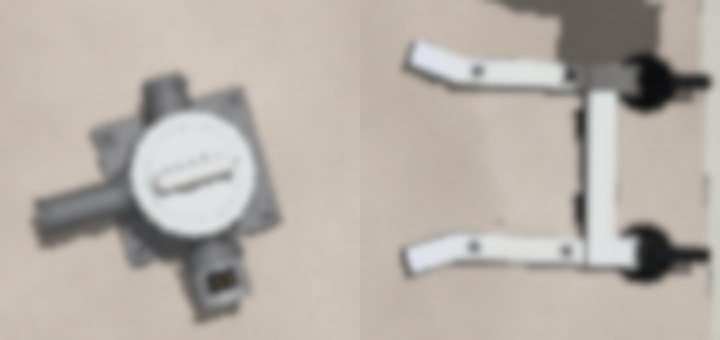

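The crop shows the spout pointing left (40,220), the motor with its plug toward the robot and the inlet away, so the pump is yawed about +0.25 rad. The white cap is on the pump, and the cradle opens to the left. Next I'll take wrist views.

Careful with the scale: shifts go in shares of 50 mm and turns go in shares of 360 degrees. That gives: -0.036 m is -0.72, -0.029 m is -0.58.

```bash
python3 -m creep '-0.72,-0.58,0,0,1 | -0.72,-0.58,0,0,1 | -0.72,-0.58,0,0,1 | -0.72,-0.58,0,0,1 | -0.72,-0.58,0,0,1 | -0.72,-0.58,0,0,1 | -0.72,-0.58,0,0,1 | -0.72,-0.58,0,0,1 | -0.72,-0.58,0,0,1 | -0.72,-0.58,0,0,1'; python3 -m creep '0,0,0,0.0223,1 | 0,0,0,0.0223,1 | 0,0,0,0.0223,1 | 0,0,0,0.0223,1 | 0,0,0,0.0223,1 | 0,0,0,0.0223,1 | 0,0,0,0.0223,1 | 0,0,0,0.0223,1 | 0,0,0,0,1 | 0,0,0,0,1'
python3 - <<'E'
from h import *
print(T().round(3).tolist(),readout.observe()["joints"])
p=shot("wrist");cv2.imwrite("pics/w1.png",p["image"])
for n in("pump","spout","cap","bar"):print(n,find(p,n))
E
```

```text
clock: 2.4
position: [0.4261, 0.2456, 0.2926]
ee_rot: [0.349, 3.122, 0.001]
force: [0.7, 0.6, 0.4]
width: 1.002
gripper_force: 0.0
clock: 3.4
position: [0.4251, 0.2473, 0.2923]
ee_rot: [1.949, 2.464, 0.0]
force: [-0.4, -0.2, 1.1]
width: 1.0
gripper_force: 0.0
[[-0.23, 0.973, 0.0, 0.425], [0.973, 0.23, 0.0, 0.247], [0.0, 0.0, -1.0, 0.292], [0.0, 0.0, 0.0, 1.0]] [-0.95915151  0.21764     0.3921445   1.91347855 -0.09650473  1.02839276
 -0.29314332]
pump [(0.95, [0.4301, 0.2499, 0.0572], [319.0, 226.0])]
spout [(0.87, [0.4314, 0.251, 0.0534], [321.0, 224.0])]
cap [(0.61, [0.4751, 0.3995, 0.0645], [412.0, 72.0])]
bar [(0.91, [0.4581, 0.2214, 0.0859], [342.0, 269.0]), (0.88, [0.4705, 0.394, 0.0671], [406.0, 77.0])]
```

View pics/w1.png

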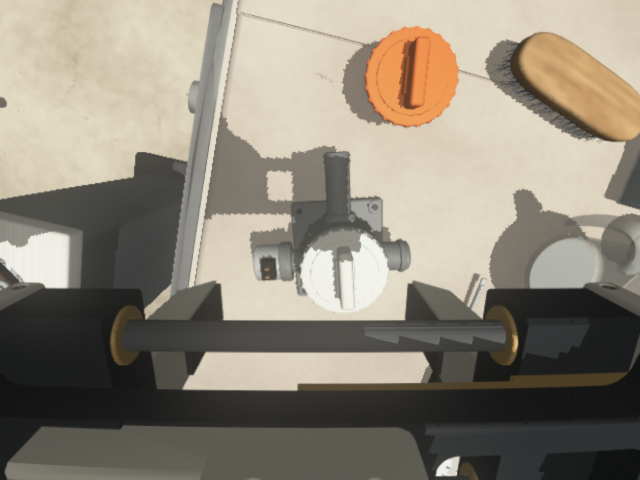

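The wrist view shows the white cap centre at (345,271), the bar from (345,250) to (348,306), the spout axis from (337,153) to (341,215) and the orange look-alike at (411,76). I'll triangulate from these.

Run:
```python
from h import *
p=shot("wrist");t=shot("top");s=shot("scene")
print("flange",onz(p,[[345,271]],.09),onz(t,[[348,283.2]],.09))
a=onz(p,[[338,153],[341,215]],.044);print("spout",a,onz(t,[[310,293.5]],.044));d=a[0]-a[1];print("yaw",np.arctan2(-d[0],d[1]))
b=onz(p,[[345,250],[348,306]],.114);print("bar",b,np.arctan2(-(b[0]-b[1])[0],(b[0]-b[1])[1]))
# foot far corners at z=.012: left (293,200), right (382,198)
f=onz(p,[[293,201],[382,198]],.012);print("foot edge",f,np.linalg.norm(f[0]-f[1]),np.arctan2((f[1]-f[0])[1],(f[1]-f[0])[0]),f.mean(0))
def tri(p,u,q,v):
    P=[K(c)@np.linalg.inv(c["W"])[:3] for c in(p,q)];un=[cv2.undistortPoints(np.array([[w]],float),K(c),np.array(c["distortion"]),P=K(c)).ravel() for c,w in((p,u),(q,v))]
    X=cv2.triangulatePoints(P[0],P[1],un[0],un[1]).ravel();return (X[:3]/X[3]).round(4)
print("tri flange",tri(p,(345,271),t,(348,283.2)),tri(p,(345,271),s,(312.5,287)))
print("tri spout tip",tri(p,(337.5,155),t,(310.5,293.5)),tri(p,(337.5,155),s,(296,314)))
# cradle in top: rails/cross bar pixels from crop /4
c=lambda x,y:[430+(x-360)/4,235+y/4]
uv=[c(410,47),c(407,265),c(478,70),c(475,247),c(572,75),c(567,251),c(588,92),c(590,245)]
print("cradle",onz(t,uv,.018))
for k in range(2): print(find(s,"cradle"),find(t,"cradle"))
```

```text
flange [[0.4603 0.2214 0.09  ]] [[0.4594 0.2202 0.09  ]]
spout [[0.432  0.3198 0.044 ]
 [0.4496 0.2625 0.044 ]] [[0.4319 0.3192 0.044 ]]
yaw 0.29800831467472855
bar [[0.4515 0.2468 0.114 ]
 [0.4665 0.1992 0.114 ]] 0.30527549255611264
foot edge [[0.3993 0.2602 0.012 ]
 [0.4918 0.2853 0.012 ]] 0.09584497900255394 0.26497093711387915 [0.44555 0.27275 0.012  ]
tri flange [0.4599 0.2203 0.0881] [0.4612 0.2166 0.0734]
tri spout tip [0.4319 0.3178 0.0454] [ 0.4567  0.3134 -0.1793]
cradle [[ 0.5643 -0.0461  0.018 ]
 [ 0.414  -0.0415  0.018 ]
 [ 0.5487 -0.0937  0.018 ]
 [ 0.4265 -0.0891  0.018 ]
 [ 0.5458 -0.1603  0.018 ]
 [ 0.4239 -0.1536  0.018 ]
 [ 0.534  -0.1714  0.018 ]
 [ 0.4281 -0.17    0.018 ]]
[(0.61, [0.47, -0.1784, 0.0187], [424.0, 410.0])] [(0.72, [0.4876, -0.1767, 0.0148], [489.0, 275.0])]
[(0.61, [0.47, -0.1784, 0.0187], [424.0, 410.0])] [(0.72, [0.4876, -0.1767, 0.0148], [489.0, 275.0])]
```

Pump origin ≈ (0.460, 0.221), yaw ≈ 0.285, and heights agree (flange 88 mm, spout 45 mm). Next I'll look at the cradle up close with the wrist camera.

Scaled: -0.048 m is -0.96, -0.003 m is -0.06, 0.12 rad is 0.0191.

```bash
python3 -m creep '-0.96,-0.06,0,0,1 | -0.96,-0.06,0,0,1 | -0.96,-0.06,0,0,1 | -0.96,-0.06,0,0,1 | -0.96,-0.06,0,0,1 | -0.96,-0.06,0,0,1 | -0.96,-0.06,0,0,1 | -0.96,-0.06,0,0,1 | 0,0,0,0.0191,1 | 0,0,0,0.0191,1'; python3 -m creep '0,0,0,0,1 | 0,0,0,0,1'
python3 - <<'E'
from h import *
print(T().round(3).tolist(),readout.observe()["joints"])
p=shot("wrist");cv2.imwrite("pics/w2.png",p["image"]);print(find(p,"cradle"))
E
```

```text
clock: 5.0
position: [0.4883, -0.1347, 0.2922]
ee_rot: [2.244, 2.198, -0.001]
force: [0.1, 0.1, -0.4]
width: 1.002
gripper_force: 0.0
clock: 5.2
position: [0.4886, -0.132, 0.2922]
ee_rot: [-2.23, -2.213, 0.0]
force: [-1.7, -0.1, 0.6]
width: 1.002
gripper_force: 0.0
[[0.008, 1.0, -0.0, 0.489], [1.0, -0.008, 0.0, -0.132], [0.0, -0.0, -1.0, 0.292], [0.0, 0.0, 0.0, 1.0]] [-0.37967479  0.26698402  0.67816585  1.8974879  -0.19280332  1.04253132
  0.37110341]
[(0.74, [0.4846, -0.1717, 0.0169], [310.0, 254.0])]
```

View pics/w2.png

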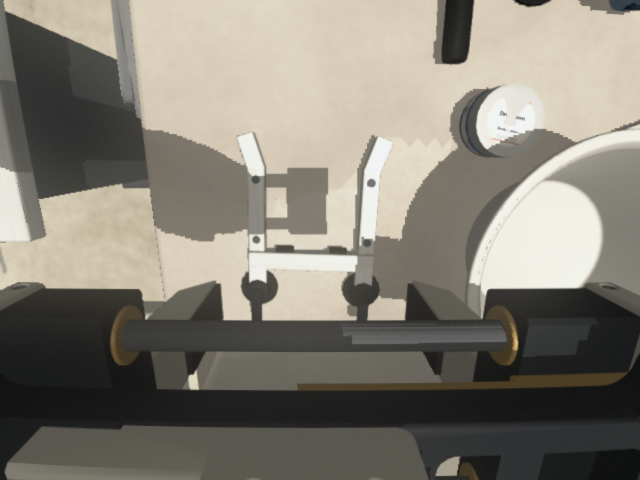

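The view shows the rail bolts at (256,180), (257,240), (371,183) and (367,243), the crossbar's front edge at row ~253 and the pads at rows 246-252.

Run:
```python
from h import *
p=shot("wrist")
b=onz(p,[[256,180],[257,240],[371,183],[367,243]],.018);print(b)
m0=(b[1]+b[3])/2;m1=(b[0]+b[2])/2;print(m0,m1)
print("tips",onz(p,[[246,136],[383,140]],.018),"bar",onz(p,[[276,252.5],[340,254.5]],.018),"pads",onz(p,[[285,246],[337,247.5]],.014))
cv2.imwrite("pics/w2c.png",cv2.resize(p["image"][120:310,225:400],None,fx=3,fy=3,interpolation=2))
```

```text
[[ 0.4288 -0.0897  0.018 ]
 [ 0.4265 -0.1545  0.018 ]
 [ 0.5489 -0.0937  0.018 ]
 [ 0.5469 -0.1588  0.018 ]]
[ 0.4867  -0.15665  0.018  ] [ 0.48885 -0.0917   0.018  ]
tips [[ 0.4208 -0.0455  0.018 ]
 [ 0.5597 -0.0504  0.018 ]] bar [[ 0.4468 -0.1689  0.018 ]
 [ 0.5175 -0.1717  0.018 ]] pads [[ 0.4566 -0.1627  0.014 ]
 [ 0.5143 -0.1648  0.014 ]]
```

View pics/w2c.png

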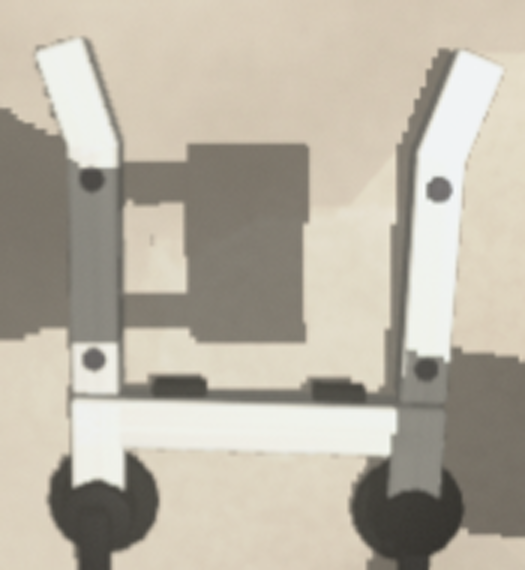

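Cradle: yaw ≈ -0.034, origin ≈ (0.488, -0.109). Going back to the spout.

Scaled: 0.048 m is 0.96, -0.0062 m is -0.124, -0.145 rad is -0.0231.

```bash
python3 -m creep '0.96,-0.124,0,0,1 | 0.96,-0.124,0,0,1 | 0.96,-0.124,0,0,1 | 0.96,-0.124,0,0,1 | 0.96,-0.124,0,0,1 | 0.96,-0.124,0,0,1 | 0.96,-0.124,0,0,1 | 0.96,-0.124,0,0,1 | 0.96,-0.124,0,0,1 | 0,0,0,-0.0231,1'; python3 -m creep '0,0,0,-0.0236,1 | 0,0,0.8,0,1 | 0,0,0.8,0,1 | 0,0,0.6,0,1 | 0,0,0,0,1 | 0,0,0,0,1'
python3 - <<'E'
from h import *
print(T().round(3).tolist())
p=shot("wrist");cv2.imwrite("pics/w3.png",p["image"]);print(find(p,"spout"),find(p,"pump"),proj(p,[.436,.302,.056]))
E
```

```text
clock: 6.35
position: [0.4352, 0.3084, 0.2918]
ee_rot: [-2.055, -2.374, -0.002]
force: [0.3, 0.1, -0.3]
width: 1.001
gripper_force: 0.0
clock: 6.95
position: [0.438, 0.3004, 0.1827]
ee_rot: [1.887, 2.511, -0.001]
force: [-0.3, -0.5, -0.4]
width: 0.999
gripper_force: 0.0
[[-0.278, 0.961, -0.0, 0.438], [0.961, 0.278, -0.0, 0.3], [-0.0, -0.0, -1.0, 0.183], [0.0, 0.0, 0.0, 1.0]]
[(0.64, [0.4376, 0.2557, 0.0541], [295.0, 320.0])] [(0.75, [0.4369, 0.2561, 0.0546], [294.0, 319.0])] [311.0, 260.0]
```

View pics/w3.png

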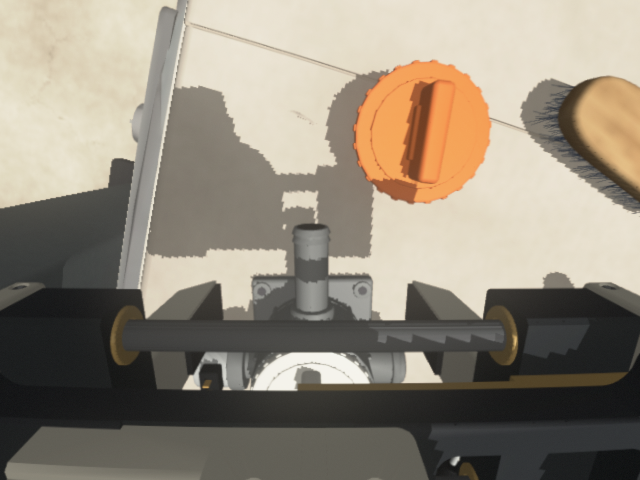

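The spout runs straight up at column 312 (rows 225-318), which matches the prediction of 311, and the fingers straddle it. Descend and close.

Scaled: 0.031 m is 0.62, 0.03 m is 0.6.

```bash
python3 -m creep '0.02,-0.02,0.62,0,1 | 0.02,-0.02,0.62,0,1 | 0,0,0.6,0,1 | 0,0,0,0,1 | 0,0,0,0,1'; python3 -m creep '0,0,0,0,0.2 | 0,0,0,0,0.2 | 0,0,0,0,0.15 | 0,0,0,0,0.15 | 0,0,0,0,0.15 | 0,0,0,0,0.15 | 0,0,0,0,0.15 | 0,0,0,0,0.15' 25
python3 - <<'E'
from h import *
s=readout.observe();print(T().round(4).tolist(),s["force"],s["ft_torque"])
t=shot("top");print(find(t,"bar"),find(t,"spout"))
E
```

```text
clock: 7.6
position: [0.436, 0.302, 0.0914]
ee_rot: [1.888, 2.51, 0.001]
force: [0.8, 0.5, 0.8]
width: 1.001
gripper_force: 0.0
clock: 8.4
position: [0.4354, 0.3016, 0.0902]
ee_rot: [-1.889, -2.511, 0.0]
force: [-0.0, -0.1, -0.0]
width: 0.353
gripper_force: 0.0
[[-0.2772, 0.9608, -0.0001, 0.4354], [0.9608, 0.2772, -0.0001, 0.3016], [-0.0001, -0.0001, -1.0, 0.0902], [0.0, 0.0, 0.0, 1.0]] [-0.02816518 -0.07882936 -0.01715308] [-0.07203486 -0.03080674  0.0196772 ]
[(0.95, [0.4831, 0.4055, 0.0663], [277.0, 274.0]), (0.83, [0.4648, 0.2137, 0.0896], [351.0, 281.0])] [(0.78, [0.4528, 0.194, 0.0499], [357.0, 286.0]), (0.45, [0.4885, -0.1745, 0.0166], [488.0, 274.0])]
```

Scaled: 0.0053 m is 0.106, 0.063 rad is 0.01.

```bash
python3 -m creep '0,0,0,0,0.1 | 0,0,0,0,0.1 | 0,0,0,0,0.1 | 0,0,0,0,0.1 | 0,0,0,0,0.1 | 0,0,0,0,0.1' 40;  python3 -m creep '0,0.106,0,0.01,0.1 | 0,0.106,0,0.01,0.1 | 0,0.106,0,0.01,0.1 | 0,0.106,0,0.01,0.1 | 0,0.106,0,0.01,0.1 | 0,0,0,0,0.1 | 0,0,0,0,0.1 | 0,0,0,0,0.1'
python3 - <<'E'
from h import *
s=readout.observe();print(T().round(4).tolist(),s["force"],s["ft_torque"])
t=shot("top");print(find(t,"bar"),find(t,"pump"));cv2.imwrite("pics/t4.png",cv2.resize(t["image"][240:325,290:420],None,fx=5,fy=5,interpolation=2))
E
```

```text
clock: 9.15
position: [0.4355, 0.3016, 0.0902]
ee_rot: [1.888, 2.511, -0.0]
force: [0.6, -0.4, -1.5]
width: 0.248
gripper_force: 40.0
clock: 9.95
position: [0.4614, 0.3058, 0.0902]
ee_rot: [2.257, 2.185, 0.0]
force: [2.8, -0.4, -3.6]
width: 0.249
gripper_force: 40.0
[[0.0324, 0.9995, 0.0002, 0.4614], [0.9995, -0.0324, 0.0001, 0.3058], [0.0001, 0.0002, -1.0, 0.0902], [0.0, 0.0, 0.0, 1.0]] [ 2.77426788 -0.42259801 -3.58787578] [-0.07930549 -0.41079786  0.21245483]
[(0.64, [0.4634, 0.2167, 0.0904], [349.0, 282.0]), (0.64, [0.5107, 0.6807, 0.0656], [176.0, 262.0]), (0.55, [0.4724, 0.4114, 0.0667], [275.0, 278.0])] [(0.65, [0.4829, 0.1939, 0.0175], [356.0, 275.0])]
```

View pics/t4.png

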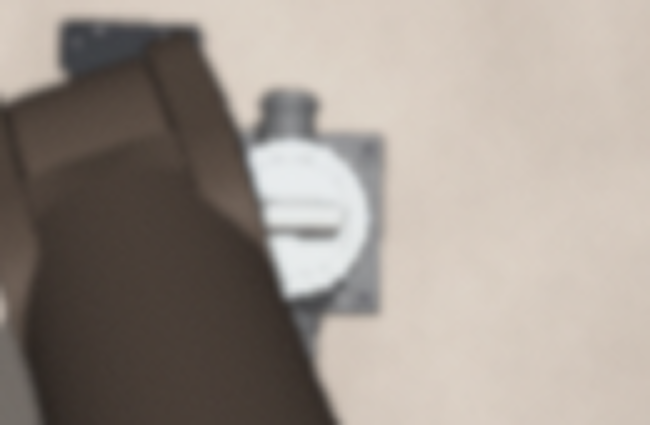

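The pump is square with the cradle: its foot edge tilts 0.034 as intended, and the cap centre is at crop (289,219). Now slide it to just in front of the mouth.

Scaled: -0.019 m is -0.38, 0.0041 m is 0.082.

```bash
python3 -m creep '-0.38,0.082,0,0,0.1 | -0.38,0.082,0,0,0.1 | -0.38,0.082,0,0,0.1 | -0.38,0.082,0,0,0.1 | -0.38,0.082,0,0,0.1 | -0.38,0.082,0,0,0.1 | -0.38,0.082,0,0,0.1 | -0.38,0.082,0,0,0.1 | -0.38,0.082,0,0,0.1 | -0.38,0.082,0,0,0.1'; python3 -m creep '0,0,0,0,0.1 | 0,0,0,0,0.1'
python3 - <<'E'
from h import *
s=readout.observe();M=T();print(M.round(4).tolist(),s["force"],s["ft_torque"],M[:3,3]-.0845*M[:3,0])
t=shot("top");print(find(t,"bar"));cv2.imwrite("pics/t5.png",cv2.resize(t["image"][230:325,390:520],None,fx=5,fy=5,interpolation=2))
E
```

```text
clock: 11.1
position: [0.4953, 0.1152, 0.0902]
ee_rot: [-2.256, -2.183, -0.0]
force: [-0.6, 5.0, -2.1]
width: 0.25
gripper_force: 40.0
clock: 11.3
position: [0.4956, 0.1136, 0.0902]
ee_rot: [2.261, 2.181, -0.002]
force: [-0.1, -5.9, -0.3]
width: 0.249
gripper_force: 40.0
[[0.0356, 0.9994, -0.0008, 0.4956], [0.9994, -0.0356, -0.0009, 0.1136], [-0.0009, -0.0007, -1.0, 0.0902], [0.0, 0.0, 0.0, 1.0]] [-0.07449956 -5.88882828 -0.33200272] [-1.35288956  0.08083805  0.00452488] [0.49260982 0.02912096 0.09025177]
[(0.72, [0.5046, -0.1793, 0.0173], [490.0, 269.0]), (0.7, [0.5088, 0.6808, 0.0662], [176.0, 262.0]), (0.62, [0.4745, 0.3983, 0.067], [280.0, 277.0])]
```

View pics/t5.png

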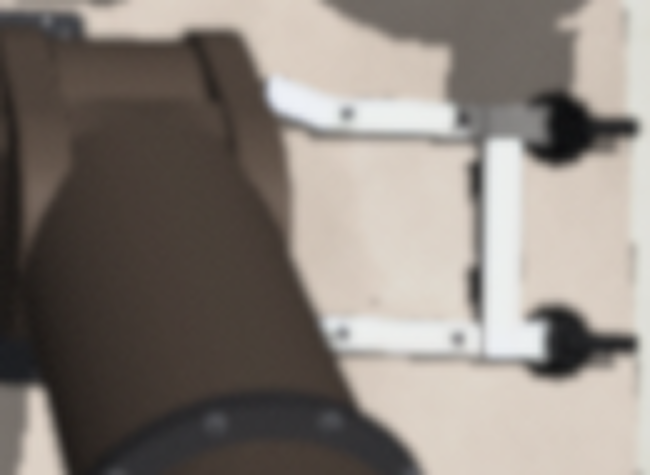

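The arm hides the pump in this view, but the cradle is undisturbed. The alignment is within 0.5 mm by calculation, so insert while watching force.

```bash
F='import sys'; P='from h import *;s=readout.observe();M=T();print(M[:3,3]-.0845*M[:3,0],s["force"],s["ft_torque"])'
python3 -m creep '-0.2,0.002,0,0,0.1 | -0.2,0,0,0,0.1 | -0.2,0,0,0,0.1 | -0.2,0,0,0,0.1 | -0.2,0,0,0,0.1'; python3 -c "$P"
python3 -m creep '-0.2,0,0,0,0.1 | -0.2,0,0,0,0.1 | -0.2,0,0,0,0.1';python3 -c "$P"
```

```text
clock: 11.9
position: [0.4943, 0.0656, 0.0903]
ee_rot: [-2.256, -2.185, -0.001]
force: [0.6, 4.5, -1.6]
width: 0.252
gripper_force: 40.0
[ 0.49157967 -0.01883424  0.09015192] [ 0.59428503  4.45508926 -1.62658702] [0.94129466 0.02426249 0.01479937]
clock: 12.2
position: [0.4931, 0.035, 0.0902]
ee_rot: [-2.257, -2.184, -0.001]
force: [0.3, 5.2, -1.1]
width: 0.251
gripper_force: 40.0
[ 0.49035653 -0.04947022  0.09010812] [ 0.31358692  5.22290459 -1.13844404] [ 1.02752612  0.07941938 -0.00339749]
```

Scaled: -0.01 m is -0.2.

```bash
P='from h import *;s=readout.observe();M=T();print(M[:3,3]-.0845*M[:3,0],s["force"],s["ft_torque"])'
python3 -m creep '-0.2,0,0,0,0.1 | -0.2,0,0,0,0.1 | -0.2,0,0,0,0.1 | -0.2,0,0,0,0.1'; python3 -c "$P"
python3 -m creep '-0.08,0,0,0,0.1 | -0.08,0,0,0,0.1 | -0.08,0,0,0,0.1 | -0.06,0,0,0,0.1';python3 -c "$P"
```

```text
clock: 12.6
position: [0.4917, -0.005, 0.0902]
ee_rot: [-2.257, -2.184, -0.001]
force: [0.8, 5.2, -0.6]
width: 0.252
gripper_force: 40.0
[ 0.4889446  -0.08946897  0.09007087] [ 0.79172711  5.2028954  -0.64301364] [ 1.03583913 -0.00874882  0.03408932]
clock: 13.0
position: [0.4913, -0.0196, 0.0902]
ee_rot: [-2.257, -2.183, -0.0]
force: [0.3, 6.2, -1.0]
width: 0.247
gripper_force: 40.0
[ 0.4884797  -0.10408695  0.09008538] [ 0.34874508  6.15153124 -1.02325518] [ 1.19210956  0.12513238 -0.12493968]
```

Scaled: -0.002 m is -0.04.

```bash
P='from h import *;s=readout.observe();M=T();print(M[:3,3]-.0845*M[:3,0],s["force"],s["ft_torque"])'
python3 -m creep '-0.04,0,0,0,0.1 | -0.04,0,0,0,0.1 | -0.04,0,0,0,0.1'; python3 -c "$P"
python3 -m creep '-0.04,0,0,0,0.1 | -0.04,0,0,0,0.1';python3 -c "$P"
```

```text
clock: 13.3
position: [0.4912, -0.0251, 0.0902]
ee_rot: [-2.256, -2.184, -0.001]
force: [0.9, 14.2, 1.0]
width: 0.252
gripper_force: 40.0
[ 0.48839735 -0.10952123  0.09007271] [ 0.94864983 14.16680282  0.97240528] [ 2.86038722 -0.25024402 -0.12484108]
clock: 13.5
position: [0.4919, -0.0257, 0.0905]
ee_rot: [-2.252, -2.185, -0.006]
force: [1.0, 25.9, 3.0]
width: 0.253
gripper_force: 40.0
[ 0.48930643 -0.1101988   0.09001567] [ 1.01691089 25.90680609  2.99902741] [ 5.27051213 -0.23651995 -0.33267938]
```

The force rose from about 6 N to 26 N right at the expected stop position, so the pump is home. Release, rise, and check from above.

Scaled: 0.001 m is 0.02.

```bash
python3 -m creep '0.02,0,0,0,0.5 | 0,0,0,0,0.5 | 0,0,0,0,0.5 | 0,0,0,0,0.5 | 0,0,0,0,0.5 | 0,0,0,0,0.5'; python3 -m creep '0,0,-0.8,0,0.5 | 0,0,-0.8,0,0.5 | 0,0,-0.8,0,0.5 | 0,0,-0.8,0,0.5 | 0,0,-0.8,0,0.5 | -0.6,0,0,0,0.5 | -0.6,0,0,0,0.5 | 0,0,0,0,0.5 | 0,0,0,0,0.5 | 0,0,0,0,0.5'
python3 - <<'E'
from h import *
s=readout.observe();M=T();print(M.round(4).tolist(),s["joints"],s["ft_torque"])
p=shot("wrist");print(find(p,"bar"),find(p,"cap"),proj(p,[.4888,-.1095,.09]));cv2.imwrite("pics/w6.png",cv2.resize(p["image"][100:330,190:470],None,fx=2.5,fy=2.5,interpolation=2))
t=shot("top");print(find(t,"bar"))
E
```

```text
clock: 14.1
position: [0.4912, -0.0298, 0.0902]
ee_rot: [2.259, 2.183, -0.0]
force: [-1.0, 0.1, 0.5]
width: 0.502
gripper_force: 0.0
clock: 15.1
position: [0.4891, -0.0886, 0.2899]
ee_rot: [-2.258, -2.184, 0.0]
force: [-0.6, 0.0, 0.5]
width: 0.499
gripper_force: 0.0
[[0.0334, 0.9994, -0.0006, 0.4891], [0.9994, -0.0334, 0.0005, -0.0886], [0.0005, -0.0006, -1.0, 0.2899], [0.0, 0.0, 0.0, 1.0]] [-0.35008894  0.23688176  0.51942838  1.91195136 -0.13694532  1.02785578
  0.19498812] [-0.07500961  0.08384534  0.02378126]
[(0.64, [0.4917, -0.1114, 0.0914], [317.0, 261.0]), (0.5, [0.6702, -0.0324, 0.0447], [500.0, 162.0]), (0.26, [0.4836, -0.0777, 0.0537], [308.0, 216.0])] [(0.69, [0.4922, -0.1052, 0.0943], [318.0, 256.0])] [314.0, 259.0]
[(0.92, [0.5098, 0.6786, 0.0651], [177.0, 262.0]), (0.7, [0.4739, 0.3998, 0.0676], [279.0, 277.0]), (0.69, [0.4875, -0.1024, 0.0916], [472.0, 273.0])]
```

View pics/w6.png

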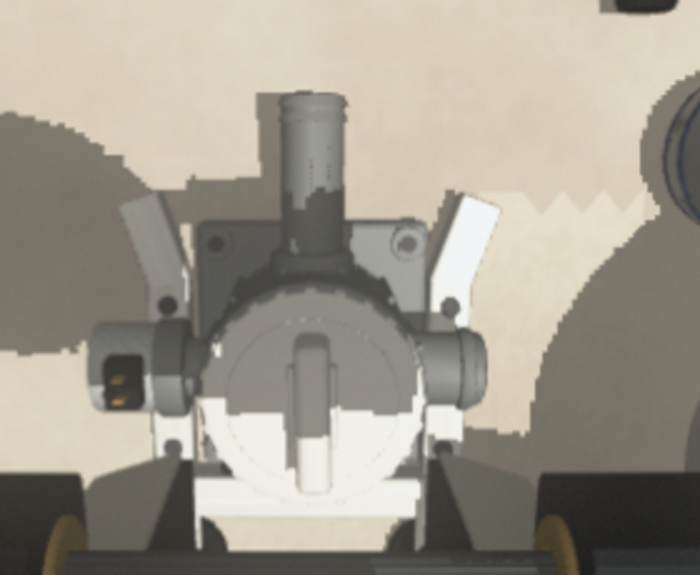

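The pump sits in the cradle with the bar vertical at crop column 313 and the flange centre at (313,393). I'll check numerically that it's home.

Run:
```python
from h import *
p=shot("wrist");c=lambda x,y:[190+(x-1)/2.5,100+(y-1)/2.5]
print("foot",onz(p,[c(202,221),c(427,221)],.012).tolist(),"bolts",onz(p,[c(168,305),c(450,307),c(172,447),c(444,449)],.018).tolist())
print("bar",onz(p,[c(312,335),c(314,492)],.114).tolist(),"flange",onz(p,[c(313,393)],.09).tolist(),"spouttip",onz(p,[c(313,95)],.044))
```

```text
foot [[0.4445, -0.0544, 0.012], [0.5399, -0.0575, 0.012]] bolts [[0.4284, -0.089, 0.018], [0.5491, -0.0938, 0.018], [0.4252, -0.1539, 0.018], [0.5472, -0.1587, 0.018]]
bar [[0.4902, -0.0809, 0.114], [0.4891, -0.135, 0.114]] flange [[0.4897, -0.1078, 0.09]] spouttip [[ 0.4931 -0.0057  0.044 ]]
```

Scaled: -0.0097 m is -0.194, 0.0005 m is 0.01.

```bash
python3 -m creep '-0.194,0.01,0,0,0.5 | -0.194,0.01,0,0,0.5 | 0,0,0,0,0.5 | 0,0,0,0,0.5'
python3 - <<'E'
from h import *
s=shot("scene");p=shot("wrist");print(T()[:3,3])
for z in(.1,.14,.18): print(z,onz(s,[[453,315],[500,366]],z)[:,:2].tolist(),"w(old view) n/a")
# bowl rim nearest (left) edge in wrist: brightest region right of col 420 per row
g=cv2.cvtColor(p["image"],6)
for r in(120,160,200,240,270): print(r,np.where((g[r,400:]>200))[0][:1]+400)
for z in(.1,.14,.18): print(z,proj(p,[.60,-.12,z]))
E
```

```text
clock: 15.8
position: [0.4894, -0.1095, 0.2902]
ee_rot: [2.261, 2.182, -0.0]
force: [-0.2, -0.4, 0.4]
width: 0.502
gripper_force: 0.0
[ 0.48951951 -0.108799    0.29018447]
0.1 [[0.6616, -0.0771], [0.6409, -0.2296]] w(old view) n/a
0.14 [[0.6362, -0.0881], [0.6163, -0.2344]] w(old view) n/a
0.18 [[0.6107, -0.0992], [0.5917, -0.2391]] w(old view) n/a
120 [400]
160 [400]
200 [400]
240 [400]
270 [478]
0.1 [444.0, 247.0]
0.14 [463.0, 262.0]
0.18 [489.0, 282.0]
```

Scaled: 0.04 m is 0.8, 0.03 m is 0.6.

```bash
python3 -m creep '0,0,0.8,0,0.5 | 0,0,0.8,0,0.5 | 0,0,0.6,0,0.5 | 0,0,0.2,0,0.5 | 0,0,0.2,0,0.5 | 0,0,0,0,0.5 | 0,0,0,0,0.5'; python3 -m creep '0,0,0,0,0.05 | 0,0,0,0,0.05 | 0,0,0,0,0.05 | 0,0,0,0,0.05 | 0,0,0,0,0.05 | 0,0,0,0,0.05 | 0,0,0,0,0.05 | 0,0,0,0,0.05' 25
python3 -c 'from h import *;s=readout.observe();print(T().round(4).tolist(),s["force"],s["ft_torque"],s["width"],s["joints"][6])'
```

```text
clock: 16.6
position: [0.4902, -0.109, 0.1612]
ee_rot: [2.258, 2.182, 0.002]
force: [0.1, -0.0, 0.2]
width: 0.501
gripper_force: 0.0
clock: 17.4
position: [0.4896, -0.1088, 0.1604]
ee_rot: [-2.259, -2.183, -0.0]
force: [-0.9, 0.6, 5.4]
width: 0.128
gripper_force: 25.0
[[0.0341, 0.9994, 0.0001, 0.4896], [0.9994, -0.0341, 0.0002, -0.1088], [0.0002, 0.0001, -1.0, 0.1604], [0.0, 0.0, 0.0, 1.0]] [-0.9460508   0.62005283  5.35095554] [0.0799848  0.38858324 0.07977885] 0.12801396545637217 0.36418963737040216
```

The grip is on the bar (11.8 mm). Now feel gently.

Scaled: 0.03 rad is 0.0048.

```bash
P='from h import *;s=readout.observe();M=T();print("yaw",round(float(np.arctan2(-M[0,0],M[1,0])),4),s["ft_torque"].round(3) if hasattr(s["ft_torque"],"round") else s["ft_torque"],s["force"])'
python3 -m creep '0,0,0,0.0048,0.05 | 0,0,0,0.0048,0.05 | 0,0,0,0,0.05' 30 >/dev/null; python3 -c "$P"
python3 -m creep '0,0,0,0.0048,0.05 | 0,0,0,0,0.05' >/dev/null; python3 -c "$P"
```

```text
yaw -0.0963 [-0.098  0.145  0.072] [-0.65753887 -0.50707444  4.8288725 ]
yaw -0.1266 [-0.046  0.067  0.071] [-0.44177729 -0.00889005  5.52346702]
```

Scaled: 0.02 rad is 0.0032.

```bash
P='from h import *;s=readout.observe();M=T();print("yaw",round(float(np.arctan2(-M[0,0],M[1,0])),4),s["ft_torque"],s["force"])'
python3 -m creep '0,0,0,0.0032,0.05 | 0,0,0,0,0.05' >/dev/null; python3 -c "$P"
python3 -m creep '0,0,0,0.0032,0.05 | 0,0,0,0,0.05' >/dev/null; python3 -c "$P"
```

```text
yaw -0.1465 [-0.10866486 -0.01179379  0.08963761] [ 0.8338199  -0.20575451  5.97228496]
yaw -0.1662 [ 0.04855664 -0.05306939  0.1888691 ] [ 1.7500659  -0.08422289  5.1238142 ]
```

Scaled: 0.015 rad is 0.0024.

```bash
P='from h import *;s=readout.observe();M=T();print("yaw",round(float(np.arctan2(-M[0,0],M[1,0])),4),s["ft_torque"],s["force"])'
python3 -m creep '0,0,0,0.0024,0.05 | 0,0,0,0,0.05' >/dev/null; python3 -c "$P"
python3 -m creep '0,0,0,0.0024,0.05 | 0,0,0,0,0.05' >/dev/null; python3 -c "$P"
```

```text
yaw -0.1805 [ 0.3128481  -0.26281245  0.27239679] [2.606025   1.77411891 4.16981781]
yaw -0.1953 [ 0.51880099 -0.5344947   0.2745315 ] [2.71743637 3.55161234 6.54745953]
```

Careful with the scale: shifts go in shares of 50 mm and turns go in shares of 360 degrees. That gives: 0.015 rad is 0.0024.

```bash
P='from h import *;s=readout.observe();M=T();print("yaw",round(float(np.arctan2(-M[0,0],M[1,0])),4),s["ft_torque"],s["force"])'
python3 -m creep '0,0,0,0.0024,0.05 | 0,0,0,0,0.05' >/dev/null; python3 -c "$P"
python3 -m creep '0,0,0,0.0024,0.05 | 0,0,0,0,0.05' >/dev/null; python3 -c "$P"
```

```text
yaw -0.2101 [ 0.73503066 -0.56537455  0.36417714] [2.68581413 4.20723322 4.04384499]
yaw -0.225 [ 0.83064999 -0.59688252  0.32568409] [2.97937282 4.19289736 5.30317904]
```

The moment has risen to 0.35 N m, so clockwise looks like the stop at about 0.12 rad. I'll try the other way for comparison.

Scaled: -0.05 rad is -0.008.

```bash
P='from h import *;s=readout.observe();M=T();print("yaw",round(float(np.arctan2(-M[0,0],M[1,0])),4),s["ft_torque"],s["force"])'
python3 -m creep '0,0,0,-0.008,0.05 | 0,0,0,-0.008,0.05 | 0,0,0,-0.008,0.05 | 0,0,0,-0.0064,0.05 | 0,0,0,0,0.05' >/dev/null; python3 -c "$P"
python3 -m creep '0,0,0,-0.0064,0.05 | 0,0,0,-0.0064,0.05 | 0,0,0,0,0.05' >/dev/null; python3 -c "$P"
python3 -m creep '0,0,0,-0.0048,0.05 | 0,0,0,-0.0048,0.05 | 0,0,0,0,0.05' >/dev/null; python3 -c "$P"
```

```text
yaw -0.0352 [ 0.08740172  0.11927372 -0.01700524] [0.1949276  1.65965695 7.47823773]
yaw 0.0445 [-0.05655117  0.11223172 -0.00987765] [-0.3456992   0.35080647  7.68330627]
yaw 0.104 [-0.06737477  0.1923976  -0.06869364] [-1.05798742  0.15910155  7.68111103]
```

Scaled: -0.03 rad is -0.0048.

```bash
P='from h import *;s=readout.observe();M=T();print("yaw",round(float(np.arctan2(-M[0,0],M[1,0])),4),s["ft_torque"],s["force"])'
python3 -m creep '0,0,0,-0.0048,0.05 | 0,0,0,-0.0048,0.05 | 0,0,0,0,0.05' >/dev/null; python3 -c "$P"
python3 -m creep '0,0,0,-0.0048,0.05 | 0,0,0,-0.0048,0.05 | 0,0,0,0,0.05' >/dev/null; python3 -c "$P"
python3 -m creep '0,0,0,-0.0048,0.05 | 0,0,0,-0.0048,0.05 | 0,0,0,0,0.05' >/dev/null; python3 -c "$P"
python3 -m creep '0,0,0,-0.0048,0.05 | 0,0,0,-0.0048,0.05 | 0,0,0,0,0.05' >/dev/null; python3 -c "$P"
```

```text
yaw 0.1641 [-0.09348012  0.18092443 -0.08405814] [ 0.0666136  -0.09405571  7.76173791]
yaw 0.2239 [-0.07439349  0.18372165 -0.07380152] [-0.51015253 -1.06681263  7.99590136]
yaw 0.2838 [-0.13457514  0.31526702 -0.13391994] [-1.56433847  0.20450586  7.74414066]
yaw 0.3436 [-0.16666155  0.3742384  -0.14682616] [-1.56443525 -0.23539494  8.35719972]
```

Anticlockwise runs free: 0.38 rad from the start at under 0.15 N m, against 0.35 N m building at 0.12 rad the other way. Carry on to about 1.05 rad.

Scaled: -0.05 rad is -0.008.

```bash
P='from h import *;s=readout.observe();M=T();print("yaw",round(float(np.arctan2(-M[0,0],M[1,0])),4),s["ft_torque"],s["force"],s["position"])'
python3 -m creep '0,0,0,-0.008,0.05 | 0,0,0,-0.008,0.05 | 0,0,0,-0.008,0.05 | 0,0,0,-0.008,0.05 | 0,0,0,0,0.05' >/dev/null; python3 -c "$P"
python3 -m creep '0,0,0,-0.008,0.05 | 0,0,0,-0.008,0.05 | 0,0,0,-0.008,0.05 | 0,0,0,-0.008,0.05 | 0,0,0,0,0.05' >/dev/null; python3 -c "$P"
```

```text
yaw 0.5441 [-0.25290962  0.6727357  -0.11769549] [-3.3240605  -0.62164925 10.45544065] [ 0.48862253 -0.10965268  0.16033325]
yaw 0.744 [-0.37094147  0.81923431 -0.19176174] [-3.84767858 -1.05405156 11.82304251] [ 0.48837818 -0.10978409  0.16034364]
```

Scaled: -0.05 rad is -0.008.

```bash
P='from h import *;s=readout.observe();M=T();print("yaw",round(float(np.arctan2(-M[0,0],M[1,0])),4),s["ft_torque"],s["force"],s["position"])'
python3 -m creep '0,0,0,-0.008,0.05 | 0,0,0,-0.008,0.05 | 0,0,0,-0.008,0.05 | 0,0,0,-0.008,0.05 | 0,0,0,-0.008,0.05 | 0,0,0,0,0.05 | 0,0,0,0,0.05' 40 >/dev/null; python3 -c "$P"
```

```text
yaw 0.9923 [-0.49416875  1.01688943 -0.12002002] [-5.37429195 -1.36129128 12.90715158] [ 0.48809837 -0.10996046  0.16030616]
```

Turned 1.03 rad. Trial lift in small steps.

Scaled: -0.002 m is -0.04.

```bash
P='from h import *;s=readout.observe();M=T();print("yaw",round(float(np.arctan2(-M[0,0],M[1,0])),4),s["ft_torque"],s["force"],s["position"])'
python3 -m creep '0,0,-0.04,0,0.05 | 0,0,0,0,0.05' >/dev/null; python3 -c "$P"
python3 -m creep '0,0,-0.04,0,0.05 | 0,0,0,0,0.05' >/dev/null; python3 -c "$P"
python3 -m creep '0,0,-0.04,0,0.05 | 0,0,0,0,0.05' >/dev/null; python3 -c "$P"
```

```text
yaw 0.9941 [-0.54455421  0.46871765  0.00575466] [-1.21775865 -2.9567453  -1.56348282] [ 0.48831955 -0.10924024  0.1616598 ]
yaw 0.9952 [-0.68473481  0.93463582  0.00505349] [-3.42606845 -2.05081543 -1.26535386] [ 0.48849609 -0.10912379  0.16381342]
yaw 0.9955 [-0.79946692  1.27116694 -0.01656835] [-4.60644591 -2.95189952 -0.76523833] [ 0.48858543 -0.10906533  0.16604331]
```

The cap lifts with about its own weight, so it's free. Continue up, easing sideways slightly.

Scaled: -0.003 m is -0.06, -0.0008 m is -0.016.

```bash
P='from h import *;s=readout.observe();M=T();print("yaw",round(float(np.arctan2(-M[0,0],M[1,0])),4),s["ft_torque"],s["force"],s["position"])'
python3 -m creep '0.006,-0.016,-0.06,0,0.05 | 0,0,-0.06,0,0.05 | 0,0,-0.06,0,0.05 | 0,0,0,0,0.05' ; python3 -c "$P"
python3 -m creep '0,0,-0.1,0,0.05 | 0,0,-0.1,0,0.05 | 0,0,0,0,0.05' >/dev/null; python3 -c "$P"
```

```text
clock: 24.1
position: [0.4885, -0.1093, 0.1755]
ee_rot: [-0.89, -3.012, -0.0]
force: [-4.1, -1.7, -0.4]
width: 0.13
gripper_force: 40.0
yaw 0.996 [-0.45456524  1.43529048 -0.02959576] [-4.1333408  -1.73039458 -0.42830897] [ 0.4884776  -0.10925497  0.17548866]
yaw 0.996 [-0.34661249  1.55346696 -0.02200252] [-6.88424605 -1.72562687 -0.47818972] [ 0.48872777 -0.10933423  0.18590405]
```

Scaled: -0.005 m is -0.1, -0.003 m is -0.06.

```bash
P='from h import *;s=readout.observe();M=T();print("yaw",round(float(np.arctan2(-M[0,0],M[1,0])),4),s["ft_torque"],s["force"],s["position"])'
python3 -m creep '0.016,-0.012,-0.06,0,0.05 | 0.008,-0.006,-0.1,0,0.05 | 0,0,0,0,0.05' >/dev/null; python3 -c "$P"
python3 -m creep '0,0,-0.2,0,0.05 | 0,0,-0.2,0,0.05 | 0,0,0,0,0.05' >/dev/null; python3 -c "$P"
```

```text
yaw 0.9961 [-0.19034892  0.77318177  0.01099798] [-2.39835305 -0.73608972 -1.19554328] [ 0.48805183 -0.10941888  0.19426287]
yaw 0.996 [-0.0805585   0.01184219 -0.00109039] [-0.1585356   0.36148554 -2.38165173] [ 0.48891922 -0.10957727  0.21528881]
```

Scaled: -0.02 m is -0.4, -0.015 m is -0.3.

```bash
python3 -m creep '0,0,-0.3,0,0.05 | 0,0,-0.4,0,0.05 | 0,0,-0.4,0,0.05 | 0,0,-0.4,0,0.05 | 0,0,-0.3,0,0.05 | 0,0,0,0,0.05 | 0,0,0,0,0.05 | 0,0,0,0,0.05 | 0,0,0,0,0.05 | 0,0,0,0,0.05'
python3 - <<'E'
from h import *
s=readout.observe();print(s["force"],s["width"])
p=shot("scene");print(find(p,"cap"));cv2.imwrite("pics/s9.png",cv2.resize(p["image"][250:470,290:560],None,fx=2.5,fy=2.5,interpolation=2))
E
```

```text
clock: 26.0
position: [0.4871, -0.1094, 0.3026]
ee_rot: [-0.89, -3.012, 0.0]
force: [0.3, -0.1, -1.2]
width: 0.125
gripper_force: 40.0
[ 0.29198936 -0.14613344 -1.17370946] 0.12509005175731158
[(0.88, [0.4646, -0.1055, 0.2348], [412.0, 342.0]), (0.77, [0.4675, 0.382, 0.065], [278.0, 250.0])]
```

View pics/s9.png

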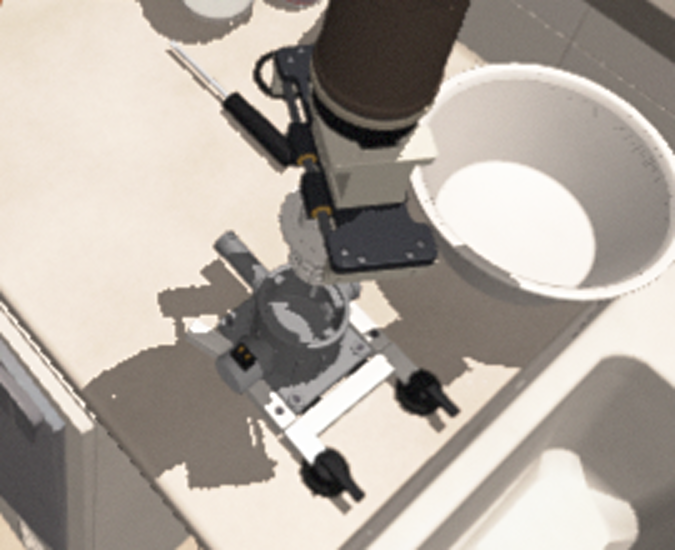

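The neck at crop (305,300) is empty, the white filter hangs upright from the gripper above it, and the pump is still in the cradle. Handing in.

```bash
python3 -c 'from cell import workorder;print(workorder.sign_off())'
```

```text
the job is handed in; nothing more can be done
None
```

I slid the pump home in the cradle, unlocked the cap anticlockwise and lifted the filter out; it was held upright and clear above the pump when I handed in at about 26 s, and no verdict was returned.

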